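# Set out the drip coffee filter on its cup

### The job

Set out the single-cup drip coffee filter for breakfast, leaving the saucer where it is: stand the white coffee cup upright in the middle of its saucer, set the steel filter on top of the cup, then lower the press flat to the bottom of the filter, and last put the domed lid on. Keep to that order, set each piece down gently (never let it fall) and let go of it before taking the next, and leave the honey jar, the measuring spoon, the mug and the two spice jars where they stand.

Things in the scene. Friction and masses are not known exactly. Their poses are not given: they have to be found in the camera images.
- saucer: White china saucer on the worktop, 124 mm across, 18 mm high. Its flat middle is 64 mm across, 5 mm above the underside; the rim slopes up round it. Origin: centre of the underside, z up. Foot of the stack; it stays where it is.
- cup: White china coffee cup, 70 mm high; round wall 64 mm across from 26 mm up to the rim, narrowing to a foot 49 mm across; mouth 55 mm clear. One loop handle on its +y side, reaching 56 mm from the axis, 15 to 58 mm up, 8 mm thick: grasp across the x axis. Upright at the start. Origin: centre of the underside, z up; on the saucer it is 5 mm above the saucer's.
- filter: Steel filter, 45 mm high: open round chamber, 62 to 64 mm across outside (grasp), 55 mm clear inside, floor 9 mm up; brim 88 mm across, 6 to 9 mm up, two ears on its x axis out to 53 mm; foot below, 48 mm across, 6 mm deep, drops into the cup's mouth so that the brim rests on the rim (origin 64 mm above the cup's). Upright at the start. Origin: centre of the underside, z up.
- press: Steel press: flat perforated disc 49 mm across, 4 mm thick, thin stem (7 mm) and on it a round knob 12 mm across, 32 to 50 mm up (its top), to grasp. Disc down at the start. In the filter it lies on the floor, 9 mm above the filter's origin, and its knob stands 14 mm above the chamber's rim. Origin: centre of the underside, z up.
- lid: Steel domed lid, 74 mm across, 48 mm high, hollow below; round knob on top, 15 mm across, 33 to 48 mm up, to grasp; dome below it 47 mm across. Its skirt, 8 mm deep, 69 mm across inside, goes over the chamber and its shoulder rests on the chamber's rim (origin 37 mm above the filter's). Skirt down at the start. Origin: centre of the underside, z up.
- honey_jar: Glass jar of honey with a brown lid, 61 mm across, 82 mm high; a bystander that may stand among the pieces. Origin: centre of the underside.
- spoon: Steel measuring spoon lying in the middle of the worktop, 128 x 40 x 12 mm, length along its y axis; a bystander. Origin: centre of the underside.
- mug: Large black and white mug, 82 mm across without the handle, 97 mm high; a bystander on the right, not the coffee cup. Origin: under the middle of mug and handle together.
- spice_a: Spice jar with a black cap, 41 mm across, 105 mm high, at the back, the one nearer the microwave; a bystander. Origin: centre of the underside.
- spice_b: Spice jar with a black cap, 41 mm across, 105 mm high, at the back, the one farther from the microwave; a bystander. Origin: centre of the underside.
Things that resemble listed ones, but are neither listed nor needed, are in the scene too. What is shaped like the filter but blue or red is not meant.

How it is judged:
On the way, in this order (a step that is already met when the one before it is completed fails the run):
1. the cup stands upright on the saucer, let go (horizontal distance between cup and saucer below 0.01 m and z of cup in the frame of saucer between 0.002 and 0.008 m and angle between cup's own z axis and vertical below 0.08 rad and contact force between the fingers and cup below 0.2 N), for 0.2 s.
2. the filter is seated on the cup on the saucer, let go (horizontal distance between cup and saucer below 0.01 m and z of cup in the frame of saucer between 0.002 and 0.008 m and angle between each of cup, filter's own z axis and vertical below 0.08 rad and horizontal distance between filter and cup below 0.008 m and z of filter in the frame of cup between 0.061 and 0.067 m and contact force between the fingers and filter below 0.2 N), for 0.2 s.
3. the press lies flat at the bottom of the filter, let go (horizontal distance between cup and saucer below 0.01 m and z of cup in the frame of saucer between 0.002 and 0.008 m and angle between each of cup, filter, press's own z axis and vertical below 0.08 rad and horizontal distance between filter and cup below 0.008 m and z of filter in the frame of cup between 0.061 and 0.067 m and horizontal distance between press and filter below 0.007 m and z of press in the frame of filter between 0.006 and 0.012 m and contact force between the fingers and press below 0.2 N), for 0.2 s.
4. the lid is seated over the filter, let go (horizontal distance between cup and saucer below 0.01 m and z of cup in the frame of saucer between 0.002 and 0.008 m and angle between each of cup, filter, press, lid's own z axis and vertical below 0.08 rad and horizontal distance between filter and cup below 0.008 m and z of filter in the frame of cup between 0.061 and 0.067 m and horizontal distance between each of press, lid and filter below 0.007 m and z of press in the frame of filter between 0.006 and 0.012 m and z of lid in the frame of filter between 0.034 and 0.04 m and contact force between the fingers and lid below 0.2 N), for 0.2 s.
At the end, for the whole second after the job is handed in: Cup upright on the saucer (axes within 10 mm), filter seated on the cup (8 mm), press flat on the filter's floor (7 mm), lid seated over the filter (7 mm); heights within 3 mm of seated, tilts under 0.08 rad, all let go and at rest (all of step 4 and linear speed of each of cup, filter, press, lid, saucer below 0.02 m/s and angular speed of each of cup, filter, press, lid below 0.2 rad/s and contact force between the fingers and cup below 0.2 N and contact force between the fingers and filter below 0.2 N and contact force between the fingers and press below 0.2 N and angle between saucer's own z axis and vertical below 0.08 rad); the robot touches nothing.
It fails at once if a bystander (honey jar, measuring spoon, mug, spice jars) is pushed more than 25 mm or tipped over (distance of any of honey_jar, spoon, mug, spice_a, spice_b from where it was at the start of the episode above 0.025 m or angle between any of honey_jar, spoon, mug, spice_a, spice_b's own z axis and vertical above 0.5 rad).
It fails at once if the saucer is moved more than 30 mm (distance of saucer from where it was at the start of the episode above 0.03 m).
It fails at once if a piece is dropped: it falls free of the fingers by more than about 15 mm (faster than 0.55 m/s) ((linear speed of cup above 0.55 m/s and contact force between the fingers and cup below 0.2 N) or (linear speed of filter above 0.55 m/s and contact force between the fingers and filter below 0.2 N) or (linear speed of press above 0.55 m/s and contact force between the fingers and press below 0.2 N) or (linear speed of lid above 0.55 m/s and contact force between the fingers and lid below 0.2 N)).
It also fails if it takes over 109 s, if anything falls off the work surface, if the arm or the gripper's body presses on something with over 40 N, if the wrist force passes 120 N, or if a joint passes its speed limit or range.

### The arm

A 6-joint arm with a two-finger parallel gripper is mounted at the origin on a cart in front of the work surface, level with it; the furniture and walls round the work are solid. World frame = base frame: x ahead of the robot, y to its left, z up, the work surface at z = 0. Lengths are in m, angles in rad, forces in N, time in s.
With the tool pointing down it reaches from about 0.35 to 0.85 m from the base axis. Payload 8.1 kg.
Tool frame: the origin (TCP) lies between the finger pads; the fingertips stand arm.tip_extent ahead of it and the grasp point (between the pads) lies 8 mm behind it (arm.tip_extent is the distance from the TCP to the fingertips, in m); z points along the fingers, y is the line along which they close (so a half turn about z gives the same grasp; the last joint's range is limited). The gripper opens to 93 mm and grips with 3 to 60 N. Pads are 15 mm wide; open, the fingers measure 128 mm over their backs; the gripper's body (75 mm by 188 mm) begins 65 mm behind the grasp point.
Start: joints at [-1.269, 0.13, 1.488, -0, 1.523, -0.085], TCP at [0.226, -0.556, 0.23] pointing down, gripper open.
Joint ranges: [-2.96, 2.96], [-0.89, 2.26], [0.02, 2.5], [-1.34, 4.48], [0, 2.73], [-2.66, 2.66]. Speed limits (rad/s): [2.39, 2.39, 2.79, 3.14, 3.14, 3.14].

### API

Orientations are given as a unit quaternion [w, x, y, z].
In Python, from station import sensors, snapshot, camera_model, arm gives the robot as it stands.
- The arm moves only by the tool drive_tool, never from a script. Its argument "deltas" is text: rows parted by semicolons, each of 7 numbers parted by spaces: the shift along the world's x, y, z as a fraction of full scale, then the turn, a rotation vector about the world's x, y, z as a fraction of full scale, then the opening, from 0 (shut) to 1 (fully open). In form: x y z wx wy wz fingers; .... A call has exactly 10 rows; each row is the pose to reach, as a shift and turn from the pose commanded when the call began; what a row does not reach only later rows make up. Full scale, the value 1, is 0.12 m for a shift and pi/4 rad for a turn. A row lasts 1/12 s, in which the tool goes at most 41.7 mm and 7.16 degrees, less where a joint would pass 70% of its speed; a pose out of reach is approached as far as the arm can. A call with a number of a shift or a turn outside -1 to 1 is refused whole. A call with a gripper value outside its range is refused whole. The fingers move at their own pace and stop on an object; "force" is the grip in N (left out, the last holds). Time passes only in rows, so rows that repeat a pose let the fingers close, or fill a call up. It gives the time, the measured TCP pose, the force, the opening and the grip force at its end, in the units of the state.
- sensors.read_state(): the state, without advancing time (a new reading comes with each control period).
- snapshot(name): name is "side" or "top" or "wrist"; returns the picture (384x512x3 uint8, red, green, blue); there is no depth.
- camera_model(name): a dict with "camera_matrix" (3x3 intrinsics, pixels), "position" and "attitude" of the camera in the world; the wrist camera has in their place "hand_eye" (4x4, takes a point from camera to tool coordinates, whose origin is the TCP and whose axes are the flange's). Camera axes: x right, y down, z forward; pixel columns grow to the right and rows downward; lengths in m; the calibration is good to about 2 mm. A picture is of the moment at which its call begins: read the wrist's pose just before it. camera_model takes no time and is no camera call.
- arm.sign_off(): hands the job in; it is judged then, once.
The state is a dict: "t": time; "q": joint angles; "qd": joint speeds; "joint_torque": joint torques, N m; "ee_pos": TCP position; "orientation": TCP orientation; "force": force on the tool from outside, world axes, zero at the start; "ft_torque": the same for the moment, N m; "gripper_width": finger opening in m; "gripper_force": force on a finger pad.
Only numpy, scipy, OpenCV 4.12 (cv2) and the standard library are available. Lean on these libraries where they do the work, as an engineer would, in place of code of your own. Each camera call takes 0.05 s, during which the arm holds its last target. There are 200 camera calls.

## Working session

There is one attempt and no reset: what is moved stays moved. The work goes in short steps, Python scripts to look and compute and a tool call to move; the robot and the scene stay as the last step left them, time stands still between calls to the robot, and variables do not carry over. Pictures are saved under pics/ and viewed, at most 16 in all, crops included, and the job is handed in when it is done.

Besides the shell and the picture viewer there is one more tool, called after "Request:" as name(argument=value, ...) on one line, values as JSON. drive_tool: Moves the arm, as the interface text tells. Its arguments: {"type":"object","properties":{"deltas":{"type":"string"},"force":{"type":"number"}},"required":["deltas"]}

```bash
ls; mkdir -p pics; python3 - <<'E'
from station import sensors, snapshot, camera_model, arm
import cv2,numpy as np
s=sensors.read_state();print({k:np.round(v,3) for k,v in s.items()},arm.tip_extent)
for n in("top","side","wrist"):
    im=snapshot(n);cv2.imwrite(f"pics/{n}0.png",im[:,:,::-1]);m=camera_model(n);print(n,m)
a=cv2.imread("pics/top0.png");cv2.imwrite("pics/top0b.png",cv2.resize(a,(800,600),interpolation=cv2.INTER_CUBIC))
a=cv2.imread("pics/side0.png");cv2.imwrite("pics/side0b.png",cv2.resize(a,(800,600),interpolation=cv2.INTER_CUBIC))
E
```

```text
pics
{'t': np.float64(0.0), 'q': array([-1.269,  0.131,  1.489,  0.   ,  1.523, -0.085]), 'qd': array([ 0.001,  0.001, -0.001, -0.001, -0.001,  0.001]), 'joint_torque': array([-1.0000e-03, -5.5984e+01, -4.9177e+01,  7.7000e-02,  3.6000e-02,
       -0.0000e+00]), 'ee_pos': array([ 0.226, -0.555,  0.229]), 'orientation': array([-0.001,  0.981,  0.192, -0.   ]), 'force': array([-0.392, -1.173,  0.197]), 'ft_torque': array([ 0.034, -0.006, -0.026]), 'gripper_force': np.float64(0.0), 'gripper_width': np.float64(0.093)} 0.011
top {'camera_matrix': array([[358.59758887,   0.        , 257.63244956],
       [  0.        , 358.59758887, 196.48980187],
       [  0.        ,   0.        ,   1.        ]]), 'position': array([ 0.35663748, -0.15882093,  1.03169885]), 'attitude': array([-0.0527679 ,  0.70926009, -0.70030835,  0.06110549])}
side {'camera_matrix': array([[467.98455237,   0.        , 254.55816916],
       [  0.        , 467.98455237, 187.31706321],
       [  0.        ,   0.        ,   1.        ]]), 'position': array([-0.04060283,  1.13660042,  0.90123741]), 'attitude': array([ 0.0927668 , -0.17409215,  0.85322215, -0.48280246])}
wrist {'camera_matrix': array([[298.39873148,   0.        , 259.33361192],
       [  0.        , 298.39873148, 197.54132101],
       [  0.        ,   0.        ,   1.        ]]), 'hand_eye': array([[ 2.66774159e-04, -9.57232813e-01, -2.89318632e-01,
         8.04233545e-02],
       [ 9.99998649e-01,  7.24596751e-04, -1.47530764e-03,
        -6.09463677e-04],
       [ 1.62185222e-03, -2.89317848e-01,  9.57231713e-01,
        -1.55764698e-01],
       [ 0.00000000e+00,  0.00000000e+00,  0.00000000e+00,
         1.00000000e+00]])}
```

View pics/top0b.png

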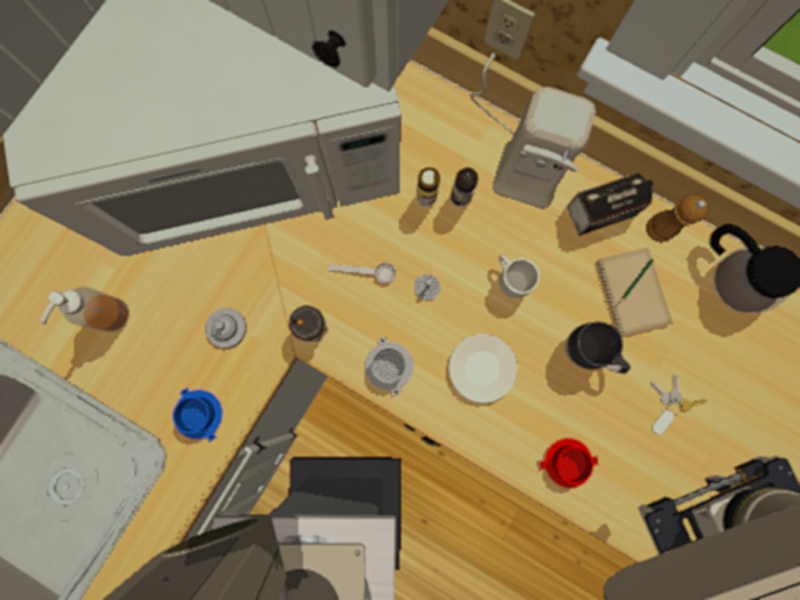

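View pics/side0b.png

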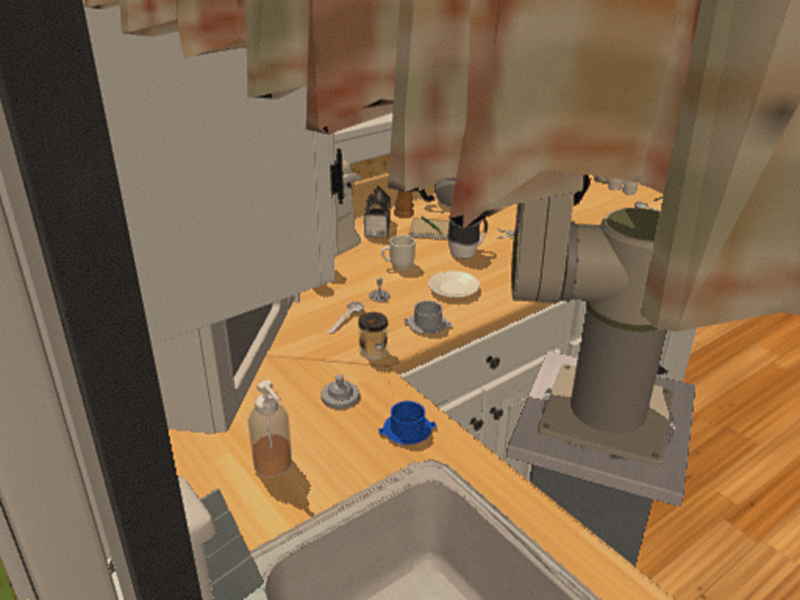

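The top view (800x600) shows these candidates:
- **Cup:** white cup at (518,278). The look-alike is the dark mug at (596,346).
- **Filter:** grey steel one at (387,367). The look-alikes are blue at (197,415) and red at (568,463).
- **Saucer:** (482,369).
- **Press:** (427,288). It could be confused with the spoon at (385,272).
- **Lid:** domed at (226,327). It could be confused with the honey jar lid at (306,323).

I choose by the description: the white cup with its handle at upper left, the grey filter, the perforated disc with a stem, and the steel dome. Next I'll measure them in the top camera.

```bash
cat > h.py <<'E'
import numpy as np,cv2
from scipy.spatial.transform import Rotation as R
from station import sensors,snapshot,camera_model,arm
def rot(q): return R.from_quat([q[1],q[2],q[3],q[0]]).as_matrix()
def cam(n,s=None):
    m=camera_model(n);K=m['camera_matrix']
    if n!='wrist': return K,rot(m['attitude']),np.array(m['position'])
    s=s or sensors.read_state();T=m['hand_eye'];Rt=rot(s['orientation'])
    return K,Rt@T[:3,:3],Rt@T[:3,3]+np.array(s['ee_pos'])
def ray(c,uv,z):
    K,A,p=c;d=A@np.linalg.solve(K,[uv[0],uv[1],1.]);return p+d*(z-p[2])/d[2]
def proj(c,P):
    K,A,p=c;v=K@(A.T@(np.array(P)-p));return v[:2]/v[2]
def circ(c,cen,r,z,n=40):
    return np.array([proj(c,[cen[0]+r*np.cos(a),cen[1]+r*np.sin(a),z]) for a in np.linspace(0,2*np.pi,n)])
E
python3 - <<'E'
from h import *
c=cam('top');f=.64
pts={'cup':(518,278,.07),'cuphandle':(502,262,.045),'saucer':(482,369,.018),'filter':(386,366,.045),'ear1':(380,343,.008),'ear2':(395,391,.008),'press':(427,288,.002),'lid':(226,327,.01),'lidknob':(224,323,.048),'honey':(308,322,.082),'mug':(596,346,.097),'spoon':(365,272,.01),'spa':(428,178,.105),'spb':(465,179,.105),'red':(570,462,.045),'blue':(197,415,.03)}
for k,(u,v,z) in pts.items(): print(k,np.round(ray(c,(u*f,v*f),z),3))
a=cv2.imread("pics/top0.png")[130:290,110:430]
cv2.imwrite("pics/crop.png",cv2.resize(a,(800,400),interpolation=cv2.INTER_CUBIC))
E
```

```text
cup [ 0.568 -0.372  0.07 ]
cuphandle [ 0.602 -0.349  0.045]
saucer [ 0.41  -0.314  0.018]
filter [ 0.412 -0.142  0.045]
ear1 [ 0.456 -0.129  0.008]
ear2 [ 0.369 -0.158  0.008]
press [ 0.561 -0.215  0.002]
lid [0.481 0.153 0.01 ]
lidknob [0.484 0.145 0.048]
honey [ 0.483 -0.008  0.082]
mug [ 0.447 -0.495  0.097]
spoon [ 0.588 -0.099  0.01 ]
spa [ 0.736 -0.211  0.105]
spb [ 0.735 -0.275  0.105]
red [ 0.252 -0.46   0.045]
blue [0.323 0.187 0.03 ]
```

View pics/crop.png

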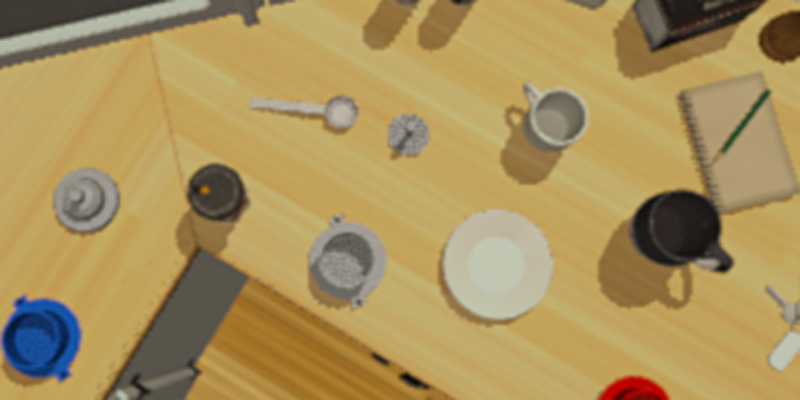

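The crop shows the white cup (rim centre about (557,120), handle towards its upper left), saucer (497,265), grey filter (347,262, ears at (337,218) and (358,305)), press (408,133), and lid (86,200). All match their descriptions. I'll move above the cup now.

Request:
drive_tool(deltas="0.09 0.05 0 0 0 0.05 1;0.19 0.1 0 0 0 0.1 1;0.28 0.15 0 0 0 0.15 1;0.38 0.2 0 0 0 0.2 1;0.47 0.25 0 0 0 0.25 1;0.57 0.3 0 0 0 0.3 1;0.66 0.35 0 0 0 0.35 1;0.76 0.4 0 0 0 0.4 1;0.85 0.45 0 0 0 0.45 1;0.95 0.5 0 0 0 0.5 1", force=15)

```text
t: 0.98
ee_pos: [0.3414, -0.495, 0.2296]
orientation: [-0.0, 0.924, 0.382, -0.0]
force: [-0.0, 0.7, 0.1]
gripper_width: 0.0933
gripper_force: 0.0
```

Request:
drive_tool(deltas="0.09 0.05 0 0 0 0 1;0.19 0.1 0 0 0 0 1;0.28 0.15 0 0 0 0 1;0.38 0.2 0 0 0 0 1;0.47 0.25 0 0 0 0 1;0.57 0.3 0 0 0 0 1;0.66 0.35 0 0 0 0 1;0.76 0.4 0 0 0 0 1;0.85 0.45 0 0 0 0 1;0.95 0.5 0 0 0 0 1")

```text
t: 1.82
ee_pos: [0.4554, -0.4351, 0.2296]
orientation: [-0.0, 0.925, 0.38, -0.0]
force: [0.0, -0.3, -0.1]
gripper_width: 0.0928
gripper_force: 0.0
```

Request:
drive_tool(deltas="0.09 0.05 0 0 0 0 1;0.19 0.1 0 0 0 0 1;0.28 0.15 0 0 0 0 1;0.38 0.2 0 0 0 0 1;0.47 0.25 0 0 0 0 1;0.57 0.3 0 0 0 0 1;0.66 0.35 0 0 0 0 1;0.76 0.4 0 0 0 0 1;0.85 0.45 0 0 0 0 1;0.95 0.5 0 0 0 0 1")

```text
t: 2.65
ee_pos: [0.5694, -0.3751, 0.2296]
orientation: [-0.0, 0.925, 0.38, -0.0]
force: [-0.7, -0.2, -0.4]
gripper_width: 0.093
gripper_force: 0.0
```

```bash
python3 - <<'E'
from h import *
s=sensors.read_state();print(s['t'],np.round(s['ee_pos'],4),np.round(s['orientation'],3),np.round(s['q'],2))
im=snapshot('wrist')[:,:,::-1].copy();cv2.imwrite('pics/w1.png',im)
c=cam('wrist',s)
for cen,r,z,col in [((.568,-.372),.032,.07,(0,0,255)),((.41,-.314),.062,.018,(255,0,0))]:
    cv2.polylines(im,[circ(c,cen,r,z).astype(int)],True,col)
cv2.imwrite('pics/w1b.png',im)
E
```

```text
2.65 [ 0.5694 -0.3751  0.2296] [-0.     0.925  0.38  -0.   ] [-0.66  0.35  1.23 -0.    1.56  0.13]
```

View pics/w1b.png

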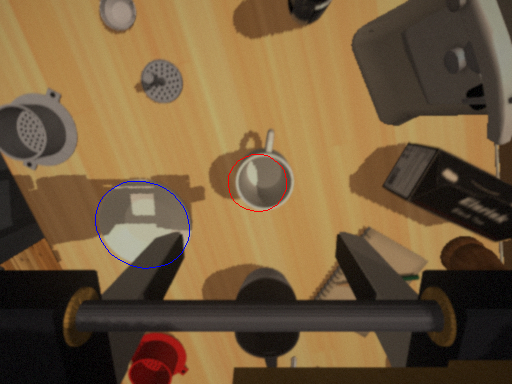

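The wrist picture shows the cup rim centred at about (264,180), with the handle pointing up to (270,133). My estimate, the red circle, is about 6 px off, so I'll refine it by mask.

```bash
cat >> h.py <<'E'
def blob(im,win,smax=70,vmin=60,op=0):
    """low-saturation blob in window (x0,y0,x1,y1) of BGR image -> largest contour (full coords)"""
    x0,y0,x1,y1=win;h=cv2.cvtColor(im[y0:y1,x0:x1],cv2.COLOR_BGR2HSV)
    m=((h[...,1]<smax)&(h[...,2]>vmin)).astype(np.uint8)
    m=cv2.morphologyEx(m,cv2.MORPH_CLOSE,np.ones((3,3)))
    if op: m=cv2.morphologyEx(m,cv2.MORPH_OPEN,cv2.getStructuringElement(2,(op,op)))
    cs=cv2.findContours(m,cv2.RETR_EXTERNAL,cv2.CHAIN_APPROX_NONE)[0]
    return max(cs,key=cv2.contourArea)[:,0]+[x0,y0]
def circfit(c,ct,z):
    P=np.array([ray(c,u,z)[:2] for u in ct.astype(float)])
    (x,y),r=cv2.minEnclosingCircle(P.astype(np.float32)*1000)
    A=np.c_[2*P,np.ones(len(P))];k=np.linalg.lstsq(A,(P**2).sum(1),rcond=None)[0]
    return np.round([x,y,r],1),np.round([k[0]*1e3,k[1]*1e3,1e3*np.sqrt(k[2]+k[0]**2+k[1]**2)],1)
E
python3 - <<'E'
from h import *
c=cam('wrist');im=cv2.imread('pics/w1.png')
print('cup w',circfit(c,blob(im,(215,110,315,225),90,70,15),.07))
full=blob(im,(215,110,315,225),90,70,0);print(full.min(0),full.max(0),full[full[:,1].argmin()])
print('handle',ray(c,(270,140),.05))
t=cam('top');im=cv2.imread('pics/top0.png')
print('cup t',circfit(t,blob(im,(315,158,350,195),90,60,11),.07))
print('saucer t',circfit(t,blob(im,(280,205,338,265),90,60,9),.018))
print('lid t',circfit(t,blob(im,(127,190,162,228),90,60,5),.008))
E
```

```text
cup w (array([ 579.2, -373.3,   34.5]), array([ 577.8, -372.8,   32.3]))
[235 130] [293 210] [269 130]
handle [ 0.61180438 -0.34834601  0.05      ]
cup t (array([ 568.9, -373.2,   38.4]), array([ 569.7, -373.2,   34.8]))
saucer t (array([ 412.9, -315.3,   62.5]), array([ 412.8, -315.1,   61. ]))
lid t (array([481. , 155. ,  37.5]), array([481.2, 155.1,  36.2]))
```

Both masks take in some of the cup's outer wall. Correcting for that puts the cup at about (0.574, -0.376), and the top camera puts the saucer at (0.413, -0.315). I'll lower halfway and look again.

Request:
drive_tool(deltas="0.01 0 -0.1 0 0 0 1;0.02 0 -0.2 0 0 0 1;0.03 0 -0.3 0 0 0 1;0.04 0 -0.4 0 0 0 1;0.04 0 -0.5 0 0 0 1;0.04 0 -0.6 0 0 0 1;0.04 0 -0.7 0 0 0 1;0.04 0 -0.8 0 0 0 1;0.04 0 -0.9 0 0 0 1;0.04 0 -0.9 0 0 0 1")

```text
t: 3.53
ee_pos: [0.5716, -0.3746, 0.1177]
orientation: [-0.002, 0.925, 0.38, -0.001]
force: [-0.4, 0.9, -0.7]
gripper_width: 0.0928
gripper_force: 0.0
```

```bash
python3 - <<'E'
from h import *
s=sensors.read_state();print(s['t'],np.round(s['ee_pos'],4))
im=snapshot('wrist')[:,:,::-1].copy();cv2.imwrite('pics/w2.png',im)
c=cam('wrist',s)
for r,z,col in [(.032,.07,(0,0,255)),(.0275,.07,(0,255,0))]:
    cv2.polylines(im,[circ(c,(.574,-.376),r,z).astype(int)],True,col)
cv2.imwrite('pics/w2b.png',im)
E
```

```text
3.5333 [ 0.5716 -0.3746  0.1177]
```

View pics/w2b.png

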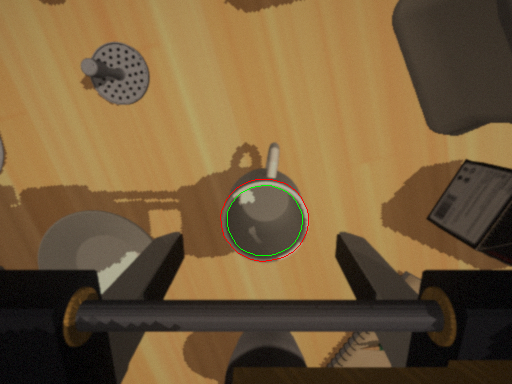

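The picture confirms it: the rim outline at about (265,220) coincides with the overlay for (0.574, -0.376), and the handle points up at (274,150). I'll descend.

Request:
drive_tool(deltas="0.01 -0.01 -0.07 0 0 0 1;0.02 -0.01 -0.14 0 0 0 1;0.02 -0.01 -0.21 0 0 0 1;0.02 -0.01 -0.28 0 0 0 1;0.02 -0.01 -0.36 0 0 0 1;0.02 -0.01 -0.43 0 0 0 1;0.02 -0.01 -0.5 0 0 0 1;0.02 -0.01 -0.56 0 0 0 1;0.02 -0.01 -0.62 0 0 0 1;0.02 -0.01 -0.62 0 0 0 1")

```text
t: 4.42
ee_pos: [0.5746, -0.3761, 0.0449]
orientation: [-0.001, 0.925, 0.38, -0.001]
force: [0.4, 1.1, -0.1]
gripper_width: 0.0929
gripper_force: 0.0
```

Request:
drive_tool(deltas="0 0 0 0 0 0 1;0 0 0 0 0 0 0.8;0 0 0 0 0 0 0.75;0 0 0 0 0 0 0.7;0 0 0 0 0 0 0.67;0 0 0 0 0 0 0.64;0 0 0 0 0 0 0.6;0 0 0 0 0 0 0.5;0 0 0 0 0 0 0.4;0 0 0 0 0 0 0.4")

```text
t: 5.25
ee_pos: [0.5757, -0.3769, 0.0476]
orientation: [0.0, 0.925, 0.38, 0.0]
force: [-2.0, 1.7, 3.9]
gripper_width: 0.064
gripper_force: 15.0
```

```bash
python3 - <<'E'
from h import *
s=sensors.read_state();print({k:np.round(s[k],4) for k in('t','ee_pos','orientation','gripper_width','gripper_force','force')})
E
```

```text
{'t': np.float64(5.25), 'ee_pos': array([ 0.5757, -0.3769,  0.0476]), 'orientation': array([1.00e-04, 9.25e-01, 3.80e-01, 1.00e-04]), 'gripper_width': np.float64(0.064), 'gripper_force': np.float64(15.0006), 'force': array([-1.9785,  1.734 ,  3.8745])}
```

The cup is gripped at a width of 64 mm. The arm overshoots about 4 mm while moving, so I'll add settling rows. Next I lift it and carry it over the saucer.

Request:
drive_tool(deltas="0 0 0.02 0 0 0 0.4;0 0 0.06 0 0 0 0.4;0 0 0.12 0 0 0 0.4;0 0 0.2 0 0 0 0.4;0 0 0.28 0 0 0 0.4;0 0 0.36 0 0 0 0.4;0 0 0.42 0 0 0 0.4;0 0 0.47 0 0 0 0.4;0 0 0.5 0 0 0 0.4;0 0 0.5 0 0 0 0.4", force=20)

```text
t: 6.08
ee_pos: [0.5761, -0.3773, 0.1086]
orientation: [0.001, 0.925, 0.38, 0.0]
force: [0.1, -0.6, -1.6]
gripper_width: 0.0637
gripper_force: 20.0
```

Request:
drive_tool(deltas="-0.03 0.01 0 0 0 0 0.4;-0.08 0.03 0 0 0 0 0.4;-0.15 0.06 0 0 0 0 0.4;-0.22 0.09 0 0 0 0 0.4;-0.3 0.12 0 0 0 0 0.4;-0.38 0.15 0 0 0 0 0.4;-0.46 0.18 0 0 0 0 0.4;-0.54 0.21 0 0 0 0 0.4;-0.62 0.24 0 0 0 0 0.4;-0.7 0.27 0 0 0 0 0.4")

```text
t: 6.92
ee_pos: [0.4901, -0.3437, 0.1063]
orientation: [-0.001, 0.925, 0.38, -0.0]
force: [0.3, -0.3, -2.0]
gripper_width: 0.064
gripper_force: 20.0
```

Request:
drive_tool(deltas="-0.08 0.03 0 0 0 0 0.4;-0.16 0.06 0 0 0 0 0.4;-0.24 0.09 0 0 0 0 0.4;-0.32 0.12 0 0 0 0 0.4;-0.4 0.15 0 0 0 0 0.4;-0.48 0.18 0 0 0 0 0.4;-0.55 0.21 0 0 0 0 0.4;-0.61 0.23 0 0 0 0 0.4;-0.65 0.25 0 0 0 0 0.4;-0.66 0.25 0 0 0 0 0.4")

```text
t: 7.75
ee_pos: [0.4115, -0.3139, 0.107]
orientation: [-0.0, 0.925, 0.38, -0.0]
force: [-0.9, 0.5, -2.7]
gripper_width: 0.0638
gripper_force: 20.0
```

Request:
drive_tool(deltas="0 0 0 0 0 0 0.4;0 0 -0.04 0 0 0 0.4;0 0 -0.1 0 0 0 0.4;0 0 -0.16 0 0 0 0.4;0 0 -0.22 0 0 0 0.4;0 0 -0.28 0 0 0 0.4;0 0 -0.32 0 0 0 0.4;0 0 -0.34 0 0 0 0.4;0 0 -0.35 0 0 0 0.4;0 0 -0.35 0 0 0 0.4")

```text
t: 8.58
ee_pos: [0.4123, -0.3144, 0.0649]
orientation: [-0.0, 0.925, 0.38, -0.0]
force: [-0.7, 0.2, -2.8]
gripper_width: 0.0639
gripper_force: 20.0
```

```bash
python3 - <<'E'
from h import *
s=sensors.read_state();print({k:np.round(s[k],4) for k in('t','ee_pos','orientation','gripper_width','gripper_force','force')})
im=snapshot('wrist')[:,:,::-1].copy();cv2.imwrite('pics/w3.png',im)
c=cam('wrist',s)
for r,z,col in [(.062,.018,(255,0,0)),(.032,.005,(0,255,0))]:
    cv2.polylines(im,[circ(c,(.413,-.315),r,z).astype(int)],True,col)
cv2.imwrite('pics/w3b.png',im)
E
```

```text
{'t': np.float64(8.5833), 'ee_pos': array([ 0.4123, -0.3144,  0.0649]), 'orientation': array([-2.00e-04,  9.25e-01,  3.80e-01, -1.00e-04]), 'gripper_width': np.float64(0.0639), 'gripper_force': np.float64(19.9997), 'force': array([-0.6698,  0.239 , -2.8197])}
```

View pics/w3b.png

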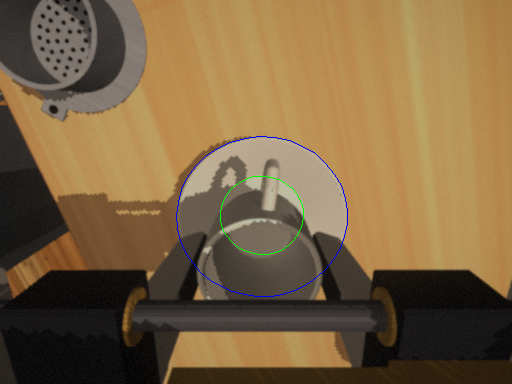

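The saucer outline coincides with the overlay centred at (0.413, -0.315), and the cup is over it. I'll lower it gently.

Request:
drive_tool(deltas="0 0 -0.02 0 0 0 0.4;0 0 -0.04 0 0 0 0.4;0 0 -0.06 0 0 0 0.4;0 0 -0.075 0 0 0 0.4;0 0 -0.085 0 0 0 0.4;0 0 -0.09 0 0 0 0.4;0 0 -0.095 0 0 0 0.4;0 0 -0.1 0 0 0 0.4;0 0 -0.1 0 0 0 0.4;0 0 -0.1 0 0 0 0.4")

```text
t: 9.47
ee_pos: [0.4124, -0.3145, 0.0533]
orientation: [0.0, 0.925, 0.38, 0.0]
force: [0.4, 0.6, -2.0]
gripper_width: 0.0639
gripper_force: 20.0
```

Request:
drive_tool(deltas="0 0 -0.005 0 0 0 0.4;0 0 -0.01 0 0 0 0.4;0 0 -0.01 0 0 0 0.5;0 0 -0.01 0 0 0 0.6;0 0 -0.01 0 0 0 0.7;0 0 -0.01 0 0 0 0.72;0 0 -0.01 0 0 0 0.78;0 0 -0.01 0 0 0 0.9;0 0 -0.01 0 0 0 1;0 0 -0.01 0 0 0 1")

```text
t: 10.3
ee_pos: [0.4124, -0.3145, 0.0519]
orientation: [-0.0, 0.925, 0.38, -0.0]
force: [-0.3, 0.1, -0.2]
gripper_width: 0.0879
gripper_force: 0.0
```

Request:
drive_tool(deltas="0 0 0 0 0 0 1;0 0 0.05 0 0 0 1;0 0 0.12 0 0 0 1;0 0 0.22 0 0 0 1;0 0 0.34 0 0 0 1;0 0 0.48 0 0 0 1;0 0 0.62 0 0 0 1;0 0 0.76 0 0 0 1;0 0 0.9 0 0 0 1;0 0 1 0 0 0 1")

```text
t: 11.13
ee_pos: [0.4131, -0.3151, 0.1754]
orientation: [0.002, 0.925, 0.38, 0.001]
force: [0.1, -0.3, -1.0]
gripper_width: 0.0931
gripper_force: 0.0
```

Request:
drive_tool(deltas="0 0.05 0 0 0 0 1;0 0.13 0 0 0 0 1;0 0.23 0 0 0 0 1;0 0.33 0 0 0 0 1;0 0.43 0 0 0 0 1;0 0.53 0 0 0 0 1;0 0.63 0 0 0 0 1;0 0.7 0 0 0 0 1;0 0.75 0 0 0 0 1;0 0.75 0 0 0 0 1")

```text
t: 11.97
ee_pos: [0.4125, -0.2232, 0.172]
orientation: [-0.0, 0.925, 0.381, 0.0]
force: [0.3, -0.2, 0.4]
gripper_width: 0.0932
gripper_force: 0.0
```

```bash
python3 - <<'E'
from h import *
s=sensors.read_state();print({k:np.round(s[k],4) for k in('t','ee_pos','orientation','gripper_width','gripper_force','force')})
im=snapshot('wrist')[:,:,::-1].copy();cv2.imwrite('pics/w4.png',im)
c=cam('wrist',s)
for cen,r,z,col in [((.413,-.315),.062,.018,(255,0,0)),((.413,-.315),.032,.075,(0,0,255)),((.412,-.143),.044,.009,(0,255,0)),((.412,-.143),.0315,.045,(0,255,255))]:
    cv2.polylines(im,[circ(c,cen,r,z).astype(int)],True,col)
cv2.imwrite('pics/w4b.png',im)
E
```

```text
{'t': np.float64(11.9667), 'ee_pos': array([ 0.4125, -0.2232,  0.172 ]), 'orientation': array([-1.000e-04,  9.248e-01,  3.805e-01,  1.000e-04]), 'gripper_width': np.float64(0.0932), 'gripper_force': np.float64(0.0), 'force': array([ 0.3076, -0.2127,  0.4336])}
```

View pics/w4b.png

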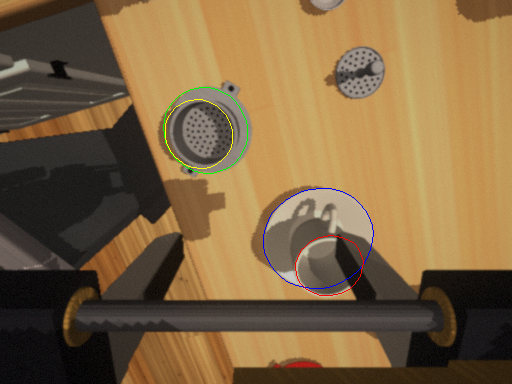

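The cup stands centred on the saucer (rim at (329,266)). The steel filter at (204,133) fits the overlay for (0.412, -0.143). I'll approach the filter.

Request:
drive_tool(deltas="0 0.06 0 0 0 0 1;0 0.15 0 0 0 0 1;0 0.25 0 0 0 0 1;0 0.35 -0.05 0 0 0 1;0 0.45 -0.12 0 0 0 1;0 0.54 -0.22 0 0 0 1;0 0.62 -0.32 0 0 0 1;0 0.66 -0.42 0 0 0 1;0 0.67 -0.5 0 0 0 1;0 0.67 -0.5 0 0 0 1")

```text
t: 12.85
ee_pos: [0.4106, -0.1428, 0.1089]
orientation: [-0.002, 0.925, 0.38, -0.002]
force: [-0.4, -0.2, -1.0]
gripper_width: 0.0932
gripper_force: 0.0
```

```bash
python3 - <<'E'
from h import *
s=sensors.read_state();print({k:np.round(s[k],4) for k in('t','ee_pos','orientation')})
im=snapshot('wrist')[:,:,::-1].copy();cv2.imwrite('pics/w5.png',im)
c=cam('wrist',s)
for cen,r,z,col in [((.412,-.143),.044,.009,(0,255,0)),((.412,-.143),.031,.045,(0,255,255)),((.412,-.143),.0275,.045,(0,0,255))]:
    cv2.polylines(im,[circ(c,cen,r,z).astype(int)],True,col)
cv2.imwrite('pics/w5b.png',im)
print(np.round([ray(c,u,.009) for u in [(258,197)]],4))
E
```

```text
{'t': np.float64(12.85), 'ee_pos': array([ 0.4106, -0.1428,  0.1089]), 'orientation': array([-0.0016,  0.9248,  0.3804, -0.0015])}
[[ 0.4116 -0.1382  0.009 ]]
```

View pics/w5b.png

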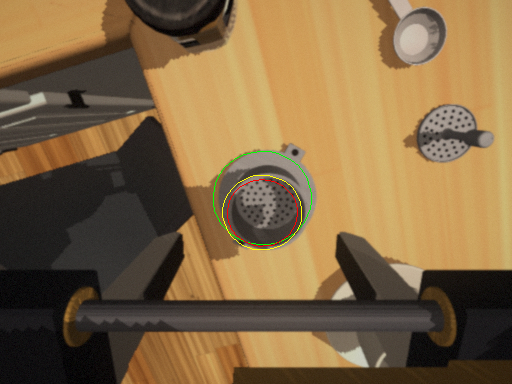

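The filter rim at (265,210) and brim match the overlay to within about 1–2 px, so I'll descend and grasp.

Request:
drive_tool(deltas="0 0 -0.07 0 0 0 1;0 0 -0.16 0 0 0 1;0 0 -0.26 0 0 0 1;0 0 -0.36 0 0 0 1;0 0 -0.46 0 0 0 1;0 0 -0.55 0 0 0 1;0 0 -0.62 0 0 0 1;0 0 -0.67 0 0 0 1;0 0 -0.7 0 0 0 1;0 0 -0.7 0 0 0 1")

```text
t: 13.73
ee_pos: [0.4119, -0.1439, 0.0273]
orientation: [-0.0, 0.925, 0.38, -0.0]
force: [-0.2, 0.2, -0.6]
gripper_width: 0.0933
gripper_force: 0.0
```

Request:
drive_tool(deltas="0 0 0 0 0 0 1;0 0 0 0 0 0 0.8;0 0 0 0 0 0 0.75;0 0 0 0 0 0 0.7;0 0 0 0 0 0 0.67;0 0 0 0 0 0 0.64;0 0 0 0 0 0 0.6;0 0 0 0 0 0 0.5;0 0 0 0 0 0 0.4;0 0 0 0 0 0 0.4", force=15)

```text
t: 14.57
ee_pos: [0.4128, -0.1443, 0.0284]
orientation: [0.0, 0.925, 0.38, 0.0]
force: [0.5, -0.8, 3.2]
gripper_width: 0.062
gripper_force: 15.0
```

Request:
drive_tool(deltas="0 0 0.03 0 0 0 0.4;0 0 0.09 0 0 0 0.4;0 0 0.18 0 0 0 0.4;0 0 0.29 0 0 0 0.4;0 0 0.41 0 0 0 0.4;0 0 0.53 0 0 0 0.4;0 0 0.65 0 0 0 0.4;0 0 0.75 0 0 0 0.4;0 0 0.82 0 0 0 0.4;0 0 0.85 0 0 0 0.4", force=20)

```text
t: 15.4
ee_pos: [0.4131, -0.1444, 0.1321]
orientation: [0.001, 0.925, 0.38, 0.001]
force: [0.9, 0.7, -1.7]
gripper_width: 0.0621
gripper_force: 20.0
```

Request:
drive_tool(deltas="0 -0.03 0 0 0 0 0.4;0 -0.08 0 0 0 0 0.4;0 -0.15 0 0 0 0 0.4;0 -0.23 0 0 0 0 0.4;0 -0.31 0 0 0 0 0.4;0 -0.39 0 0 0 0 0.4;0 -0.47 0 0 0 0 0.4;0 -0.55 0 0 0 0 0.4;0 -0.63 0 0 0 0 0.4;0 -0.71 0 0 0 0 0.4")

```text
t: 16.23
ee_pos: [0.4123, -0.2304, 0.13]
orientation: [-0.0, 0.925, 0.38, -0.0]
force: [-0.2, -0.3, -1.0]
gripper_width: 0.0621
gripper_force: 20.0
```

Request:
drive_tool(deltas="0 -0.08 0 0 0 0 0.4;0 -0.16 0 0 0 0 0.4;0 -0.24 0 0 0 0 0.4;0 -0.32 0 0 0 0 0.4;0 -0.4 0 0 0 0 0.4;0 -0.48 0 0 0 0 0.4;0 -0.56 0 0 0 0 0.4;0 -0.63 0 0 0 0 0.4;0 -0.68 0 0 0 0 0.4;0 -0.71 0 0 0 0 0.4")

```text
t: 17.07
ee_pos: [0.4123, -0.3153, 0.13]
orientation: [-0.0, 0.925, 0.38, -0.0]
force: [0.1, 0.8, -1.7]
gripper_width: 0.0624
gripper_force: 20.0
```

Request:
drive_tool(deltas="0 0 0 0 0 0 0.4;0 0 0 0 0 0 0.4;0 0 -0.01 0 0 0 0.4;0 0 -0.02 0 0 0 0.4;0 0 -0.03 0 0 0 0.4;0 0 -0.04 0 0 0 0.4;0 0 -0.05 0 0 0 0.4;0 0 -0.05 0 0 0 0.4;0 0 -0.05 0 0 0 0.4;0 0 -0.05 0 0 0 0.4")

```text
t: 17.9
ee_pos: [0.4124, -0.3145, 0.124]
orientation: [-0.0, 0.925, 0.38, -0.0]
force: [0.2, 0.9, -1.6]
gripper_width: 0.0622
gripper_force: 20.0
```

```bash
python3 - <<'E'
from h import *
s=sensors.read_state();print({k:np.round(s[k],4) for k in('t','ee_pos','orientation','force')})
im=snapshot('wrist')[:,:,::-1].copy();cv2.imwrite('pics/w6.png',im)
c=cam('wrist',s);fz=s['ee_pos'][2]-.0284;x,y=s['ee_pos'][:2]
for cen,r,z,col in [((.4124,-.3145),.032,.075,(0,0,255)),((x,y),.044,fz+.009,(0,255,0)),((x,y),.031,fz+.045,(0,255,255))]:
    cv2.polylines(im,[circ(c,cen,r,z).astype(int)],True,col)
cv2.imwrite('pics/w6b.png',cv2.resize(im[60:330,90:430],(800,635))[:600])
E
```

```text
{'t': np.float64(17.9), 'ee_pos': array([ 0.4124, -0.3145,  0.124 ]), 'orientation': array([-0.   ,  0.925,  0.38 , -0.   ]), 'force': array([ 0.2037,  0.8538, -1.585 ])}
```

View pics/w6b.png

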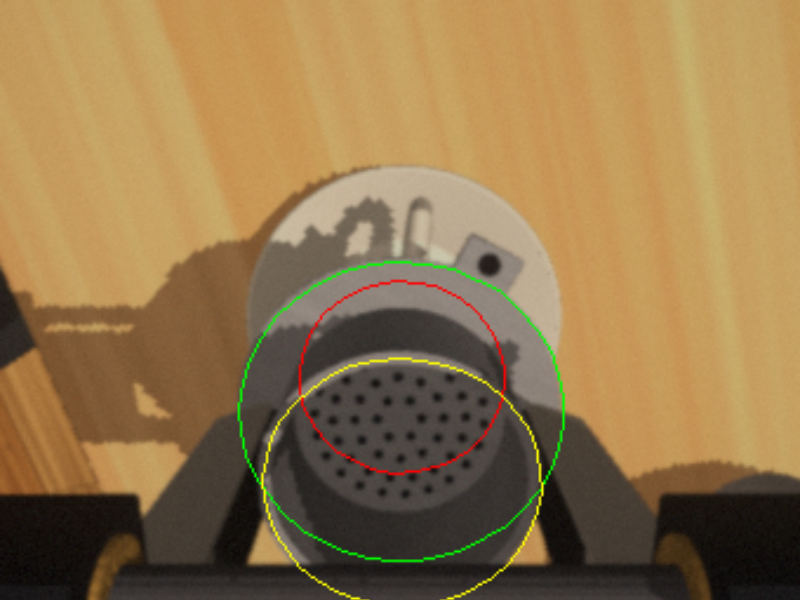

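The brim matches the overlay (top edge at row 262), so the held filter is centred over the cup. I'll lower it in.

Request:
drive_tool(deltas="0 0 -0.02 0 0 0 0.4;0 0 -0.05 0 0 0 0.4;0 0 -0.08 0 0 0 0.4;0 0 -0.11 0 0 0 0.4;0 0 -0.14 0 0 0 0.4;0 0 -0.16 0 0 0 0.4;0 0 -0.18 0 0 0 0.4;0 0 -0.19 0 0 0 0.4;0 0 -0.2 0 0 0 0.4;0 0 -0.2 0 0 0 0.4")

```text
t: 18.78
ee_pos: [0.4123, -0.3144, 0.0998]
orientation: [-0.0, 0.925, 0.38, -0.0]
force: [-0.3, -1.1, -1.1]
gripper_width: 0.062
gripper_force: 20.0
```

Request:
drive_tool(deltas="0 0 0 0 0 0 0.4;0 0 -0.005 0 0 0 0.4;0 0 -0.01 0 0 0 0.4;0 0 -0.015 0 0 0 0.4;0 0 -0.018 0 0 0 0.4;0 0 -0.02 0 0 0 0.4;0 0 -0.02 0 0 0 0.4;0 0 -0.02 0 0 0 0.4;0 0 -0.02 0 0 0 0.4;0 0 -0.02 0 0 0 0.4")

```text
t: 19.62
ee_pos: [0.4124, -0.3145, 0.0977]
orientation: [0.0, 0.925, 0.38, 0.0]
force: [-0.4, -0.7, -1.9]
gripper_width: 0.0621
gripper_force: 20.0
```

Request:
drive_tool(deltas="0 0 -0.005 0 0 0 0.4;0 0 -0.005 0 0 0 0.4;0 0 -0.005 0 0 0 0.5;0 0 -0.005 0 0 0 0.6;0 0 -0.005 0 0 0 0.66;0 0 -0.005 0 0 0 0.7;0 0 -0.005 0 0 0 0.78;0 0 -0.005 0 0 0 0.9;0 0 -0.005 0 0 0 1;0 0 -0.005 0 0 0 1")

```text
t: 20.45
ee_pos: [0.4123, -0.3144, 0.0969]
orientation: [-0.0, 0.925, 0.38, -0.0]
force: [-0.1, -0.7, 0.4]
gripper_width: 0.0874
gripper_force: 0.0
```

Request:
drive_tool(deltas="0 0 0 0 0 0 1;0 0 0.05 0 0 0 1;0 0 0.12 0 0 0 1;0 0 0.22 0 0 0 1;0 0 0.34 0 0 0 1;0 0 0.46 0 0 0 1;0 0 0.57 0 0 0 1;0 0 0.65 0 0 0 1;0 0 0.7 0 0 0 1;0 0 0.7 0 0 0 1")

```text
t: 21.28
ee_pos: [0.4132, -0.3152, 0.1834]
orientation: [0.002, 0.925, 0.38, 0.001]
force: [-0.3, -0.2, 0.1]
gripper_width: 0.0929
gripper_force: 0.0
```

Request:
drive_tool(deltas="0.04 0.03 0 0 0 0 1;0.1 0.07 0 0 0 0 1;0.17 0.12 0 0 0 0 1;0.24 0.16 0 0 0 0 1;0.31 0.21 0 0 0 0 1;0.38 0.26 0 0 0 0 1;0.45 0.3 0 0 0 0 1;0.52 0.35 0 0 0 0 1;0.57 0.38 0 0 0 0 1;0.6 0.4 0 0 0 0 1")

```text
t: 22.12
ee_pos: [0.4853, -0.2657, 0.181]
orientation: [-0.0, 0.925, 0.38, 0.0]
force: [0.0, -0.2, 0.6]
gripper_width: 0.0932
gripper_force: 0.0
```

Request:
drive_tool(deltas="0.07 0.05 0 0 0 0 1;0.14 0.1 0 0 0 0 1;0.22 0.15 0 0 0 0 1;0.3 0.2 0 0 0 0 1;0.38 0.26 -0.03 0 0 0 1;0.46 0.31 -0.1 0 0 0 1;0.53 0.36 -0.18 0 0 0 1;0.58 0.4 -0.26 0 0 0 1;0.62 0.42 -0.33 0 0 0 1;0.62 0.42 -0.35 0 0 0 1")

```text
t: 22.95
ee_pos: [0.5582, -0.2147, 0.136]
orientation: [-0.001, 0.925, 0.38, -0.001]
force: [0.5, 0.9, -1.0]
gripper_width: 0.0929
gripper_force: 0.0
```

```bash
python3 - <<'E'
from h import *
s=sensors.read_state();print({k:np.round(s[k],4) for k in('t','ee_pos','orientation','force')})
im=snapshot('wrist')[:,:,::-1].copy();cv2.imwrite('pics/w7.png',im)
c=cam('wrist',s)
for cen,r,z,col in [((.561,-.215),.0245,.004,(0,0,255)),((.561,-.215),.006,.05,(0,255,255)),((.4124,-.3145),.044,.078,(0,255,0))]:
    cv2.polylines(im,[circ(c,cen,r,z).astype(int)],True,col)
cv2.imwrite('pics/w7b.png',cv2.resize(im,(800,600)))
E
```

```text
{'t': np.float64(22.95), 'ee_pos': array([ 0.5582, -0.2147,  0.136 ]), 'orientation': array([-0.0014,  0.9248,  0.3804, -0.0012]), 'force': array([ 0.4921,  0.9139, -0.9936])}
```

View pics/w7b.png

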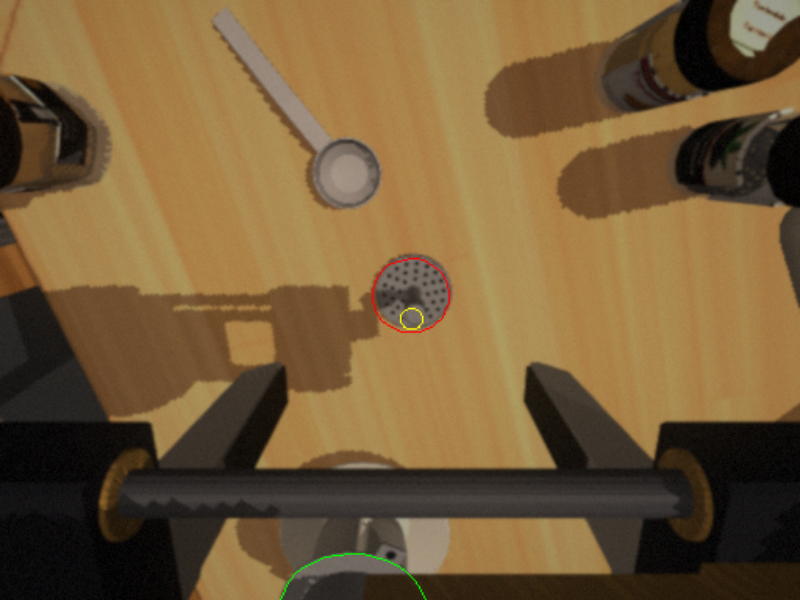

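The press disc is at (411,293) of 800, and the actual disc is about 1.5 mm further along +tool-x than the overlay. The filter looks seated on the cup at the bottom. I'll go closer to the press and measure again.

Request:
drive_tool(deltas="0.01 0.01 -0.05 0 0 0 1;0.02 0.02 -0.11 0 0 0 1;0.03 0.02 -0.18 0 0 0 1;0.03 0.02 -0.25 0 0 0 1;0.03 0.02 -0.32 0 0 0 1;0.03 0.02 -0.39 0 0 0 1;0.03 0.02 -0.45 0 0 0 1;0.03 0.02 -0.49 0 0 0 1;0.03 0.02 -0.5 0 0 0 1;0.03 0.02 -0.5 0 0 0 1")

```text
t: 23.83
ee_pos: [0.562, -0.2136, 0.0785]
orientation: [-0.0, 0.925, 0.38, -0.0]
force: [0.4, 0.4, 0.1]
gripper_width: 0.0929
gripper_force: 0.0
```

```bash
python3 - <<'E'
from h import *
s=sensors.read_state();print({k:np.round(s[k],4) for k in('t','ee_pos','orientation','force')})
im=snapshot('wrist')[:,:,::-1].copy();cv2.imwrite('pics/w8.png',im)
c=cam('wrist',s)
for cen,r,z,col in [((.562,-.214),.0245,.004,(0,0,255)),((.562,-.214),.006,.05,(0,255,255))]:
    cv2.polylines(im,[circ(c,cen,r,z).astype(int)],True,col)
cv2.imwrite('pics/w8b.png',cv2.resize(im[100:300,160:360],(600,600),interpolation=cv2.INTER_CUBIC))
E
```

```text
{'t': np.float64(23.8333), 'ee_pos': array([ 0.562 , -0.2136,  0.0785]), 'orientation': array([-3.000e-04,  9.250e-01,  3.799e-01, -3.000e-04]), 'force': array([0.4332, 0.3875, 0.0558])}
```

View pics/w8b.png

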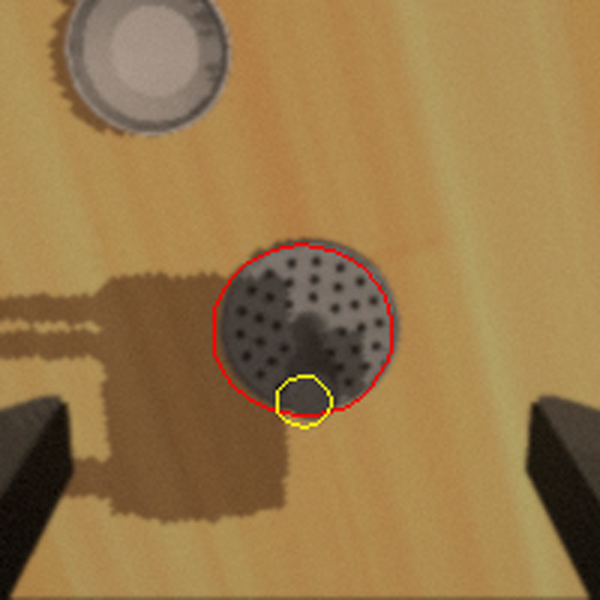

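The close crop puts the disc at about (308,325), roughly 1.3 mm right of and above the overlay, so the press is at about (0.5635, -0.214). I'll descend and grip the knob.

Request:
drive_tool(deltas="0.01 0 -0.03 0 0 0 0.8;0.01 0 -0.07 0 0 0 0.7;0.01 0 -0.12 0 0 0 0.6;0.01 0 -0.17 0 0 0 0.5;0.01 0 -0.21 0 0 0 0.5;0.01 0 -0.24 0 0 0 0.5;0.01 0 -0.25 0 0 0 0.5;0.01 0 -0.26 0 0 0 0.5;0.01 0 -0.26 0 0 0 0.5;0.01 0 -0.26 0 0 0 0.5")

```text
t: 24.72
ee_pos: [0.5637, -0.2138, 0.048]
orientation: [0.0, 0.925, 0.38, 0.0]
force: [0.7, -0.5, 0.2]
gripper_width: 0.0468
gripper_force: 0.0
```

Request:
drive_tool(deltas="0 0 0 0 0 0 0.4;0 0 0 0 0 0 0.35;0 0 0 0 0 0 0.3;0 0 0 0 0 0 0.25;0 0 0 0 0 0 0.2;0 0 0 0 0 0 0.15;0 0 0 0 0 0 0.1;0 0 0 0 0 0 0.05;0 0 0 0 0 0 0;0 0 0 0 0 0 0", force=12)

```text
t: 25.55
ee_pos: [0.5635, -0.2136, 0.0477]
orientation: [-0.0, 0.925, 0.38, -0.0]
force: [-0.0, -0.3, -0.5]
gripper_width: 0.0115
gripper_force: 12.0
```

Request:
drive_tool(deltas="0 0 0.03 0 0 0 0;0 0 0.09 0 0 0 0;0 0 0.18 0 0 0 0;0 0 0.3 0 0 0 0;0 0 0.44 0 0 0 0;0 0 0.58 0 0 0 0;0 0 0.72 0 0 0 0;0 0 0.84 0 0 0 0;0 0 0.94 0 0 0 0;0 0 1 0 0 0 0", force=15)

```text
t: 26.38
ee_pos: [0.5645, -0.2141, 0.1709]
orientation: [0.001, 0.925, 0.38, 0.001]
force: [1.0, -0.4, -0.8]
gripper_width: 0.0116
gripper_force: 15.0
```

Request:
drive_tool(deltas="-0.03 -0.02 0.03 0 0 0 0;-0.08 -0.05 0.07 0 0 0 0;-0.14 -0.1 0.12 0 0 0 0;-0.21 -0.14 0.16 0 0 0 0;-0.28 -0.19 0.17 0 0 0 0;-0.35 -0.23 0.17 0 0 0 0;-0.42 -0.28 0.17 0 0 0 0;-0.49 -0.33 0.17 0 0 0 0;-0.56 -0.37 0.17 0 0 0 0;-0.63 -0.42 0.17 0 0 0 0")

```text
t: 27.22
ee_pos: [0.4869, -0.2645, 0.1879]
orientation: [-0.0, 0.925, 0.38, -0.0]
force: [0.1, -0.3, -0.9]
gripper_width: 0.0112
gripper_force: 15.0
```

Request:
drive_tool(deltas="-0.07 -0.05 0 0 0 0 0;-0.14 -0.1 0 0 0 0 0;-0.21 -0.14 0 0 0 0 0;-0.28 -0.19 0 0 0 0 0;-0.36 -0.24 0 0 0 0 0;-0.43 -0.29 0 0 0 0 0;-0.5 -0.33 0 0 0 0 0;-0.56 -0.37 0 0 0 0 0;-0.61 -0.4 0 0 0 0 0;-0.63 -0.42 0 0 0 0 0")

```text
t: 28.05
ee_pos: [0.4115, -0.315, 0.1883]
orientation: [0.0, 0.925, 0.38, -0.0]
force: [-0.0, -0.2, 0.1]
gripper_width: 0.0113
gripper_force: 15.0
```

Request:
drive_tool(deltas="0 0 0 0 0 0 0;0 0 0 0 0 0 0;0 0 -0.01 0 0 0 0;0 0 -0.02 0 0 0 0;0 0 -0.04 0 0 0 0;0 0 -0.06 0 0 0 0;0 0 -0.08 0 0 0 0;0 0 -0.08 0 0 0 0;0 0 -0.08 0 0 0 0;0 0 -0.08 0 0 0 0")

```text
t: 28.88
ee_pos: [0.4124, -0.3145, 0.1786]
orientation: [-0.0, 0.925, 0.38, -0.0]
force: [0.2, 0.1, -0.7]
gripper_width: 0.0114
gripper_force: 15.0
```

```bash
python3 - <<'E'
from h import *
s=sensors.read_state();print({k:np.round(s[k],4) for k in('t','ee_pos','orientation','force','gripper_width')})
im=snapshot('wrist')[:,:,::-1].copy();cv2.imwrite('pics/w9.png',im)
c=cam('wrist',s);fz=s['ee_pos'][2]-.0477;x,y=s['ee_pos'][:2]
for cen,r,z,col in [((.4124,-.3145),.0275,.114,(0,0,255)),((.4124,-.3145),.044,.078,(0,255,0)),((x,y),.0245,fz+.004,(0,255,255))]:
    cv2.polylines(im,[circ(c,cen,r,z).astype(int)],True,col)
cv2.imwrite('pics/w9b.png',cv2.resize(im[120:340,120:400],(760,597),interpolation=cv2.INTER_CUBIC))
E
```

```text
{'t': np.float64(28.8833), 'ee_pos': array([ 0.4124, -0.3145,  0.1786]), 'orientation': array([-0.   ,  0.925,  0.38 , -0.   ]), 'force': array([ 0.2214,  0.063 , -0.6569]), 'gripper_width': np.float64(0.0114)}
```

View pics/w9b.png

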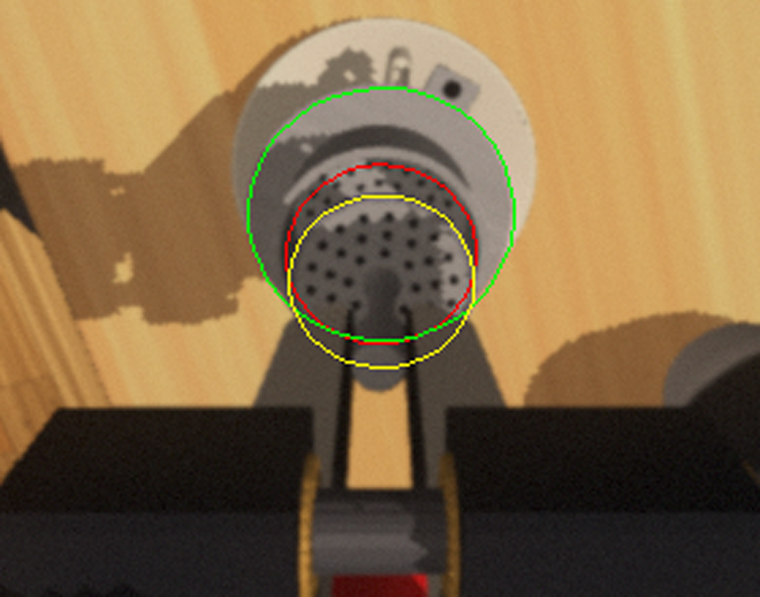

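The brim fits the green overlay, and the stem foot at (380,283) sits at the centre of the yellow predicted disc, inside the chamber mouth. I'll lower the press.

Request:
drive_tool(deltas="0 0 -0.02 0 0 0 0;0 0 -0.05 0 0 0 0;0 0 -0.08 0 0 0 0;0 0 -0.12 0 0 0 0;0 0 -0.16 0 0 0 0;0 0 -0.2 0 0 0 0;0 0 -0.23 0 0 0 0;0 0 -0.26 0 0 0 0;0 0 -0.28 0 0 0 0;0 0 -0.28 0 0 0 0")

```text
t: 29.77
ee_pos: [0.4121, -0.3142, 0.1443]
orientation: [-0.0, 0.925, 0.38, -0.0]
force: [0.4, 0.6, 0.3]
gripper_width: 0.0113
gripper_force: 15.0
```

Request:
drive_tool(deltas="0 0 -0.02 0 0 0 0;0 0 -0.04 0 0 0 0;0 0 -0.06 0 0 0 0;0 0 -0.08 0 0 0 0;0 0 -0.1 0 0 0 0;0 0 -0.12 0 0 0 0;0 0 -0.135 0 0 0 0;0 0 -0.145 0 0 0 0;0 0 -0.15 0 0 0 0;0 0 -0.15 0 0 0 0")

```text
t: 30.6
ee_pos: [0.4123, -0.3144, 0.1269]
orientation: [-0.0, 0.925, 0.38, -0.0]
force: [0.2, -0.1, -0.6]
gripper_width: 0.0116
gripper_force: 15.0
```

Request:
drive_tool(deltas="0 0 0 0 0 0 0;0 0 -0.004 0 0 0 0;0 0 -0.008 0 0 0 0;0 0 -0.012 0 0 0 0;0 0 -0.012 0 0 0 0;0 0 -0.012 0 0 0 0;0 0 -0.012 0 0 0 0;0 0 -0.012 0 0 0 0;0 0 -0.012 0 0 0 0;0 0 -0.012 0 0 0 0")

```text
t: 31.43
ee_pos: [0.4124, -0.3145, 0.1256]
orientation: [0.0, 0.925, 0.38, 0.0]
force: [-0.7, 0.6, -0.0]
gripper_width: 0.0113
gripper_force: 15.0
```

Request:
drive_tool(deltas="0 0 0 0 0 0 0.1;0 0 0 0 0 0 0.15;0 0 0 0 0 0 0.2;0 0 0 0 0 0 0.25;0 0 0 0 0 0 0.3;0 0 0 0 0 0 0.35;0 0 0 0 0 0 0.4;0 0 0 0 0 0 0.4;0 0 0 0 0 0 0.4;0 0 0 0 0 0 0.4")

```text
t: 32.27
ee_pos: [0.4123, -0.3145, 0.1256]
orientation: [-0.0, 0.925, 0.38, -0.0]
force: [-0.2, -0.2, -0.1]
gripper_width: 0.0373
gripper_force: 0.0
```

Request:
drive_tool(deltas="0 0 0.02 0 0 0 0.4;0 0 0.06 0 0 0 0.4;0 0 0.13 0 0 0 0.4;0 0 0.22 0 0 0 0.5;0 0 0.33 0 0 0 0.6;0 0 0.44 0 0 0 0.7;0 0 0.55 0 0 0 0.8;0 0 0.64 0 0 0 0.9;0 0 0.7 0 0 0 1;0 0 0.7 0 0 0 1")

```text
t: 33.1
ee_pos: [0.4132, -0.3153, 0.2122]
orientation: [0.002, 0.925, 0.38, 0.001]
force: [-0.0, -0.0, -0.2]
gripper_width: 0.0794
gripper_force: 0.0
```

Request:
drive_tool(deltas="0.01 0.08 0 0 0 0 1;0.03 0.17 0 0 0 0 1;0.04 0.27 0 0 0 0 1;0.05 0.37 0 0 0 0 1;0.07 0.47 0 0 0 0 1;0.08 0.57 0 0 0 0 1;0.1 0.67 0 0 0 0 1;0.11 0.77 0 0 0 0 1;0.13 0.88 0 0 0 0 1;0.14 0.98 0 0 0 0 1")

```text
t: 33.93
ee_pos: [0.4294, -0.1954, 0.2096]
orientation: [0.0, 0.925, 0.38, 0.0]
force: [-0.6, -0.1, -0.0]
gripper_width: 0.0928
gripper_force: 0.0
```

```bash
python3 - <<'E'
from h import *
s=sensors.read_state();print({k:np.round(s[k],4) for k in('t','ee_pos','orientation','q')})
im=snapshot('wrist')[:,:,::-1].copy();cv2.imwrite('pics/w10.png',im)
c=cam('wrist',s)
for cen,r,z,col in [((.4124,-.3145),.0275,.114,(0,0,255)),((.4124,-.3145),.044,.078,(0,255,0)),((.4124,-.3145),.006,.128,(0,255,255))]:
    cv2.polylines(im,[circ(c,cen,r,z).astype(int)],True,col)
cv2.imwrite('pics/w10b.png',cv2.resize(im,(800,600)))
E
```

```text
{'t': np.float64(33.9333), 'ee_pos': array([ 0.4294, -0.1954,  0.2096]), 'orientation': array([0.000e+00, 9.249e-01, 3.801e-01, 1.000e-04]), 'q': array([-5.3590e-01, -2.1390e-01,  1.8593e+00,  1.0000e-04,  1.4960e+00,
        2.5500e-01])}
```

View pics/w10b.png

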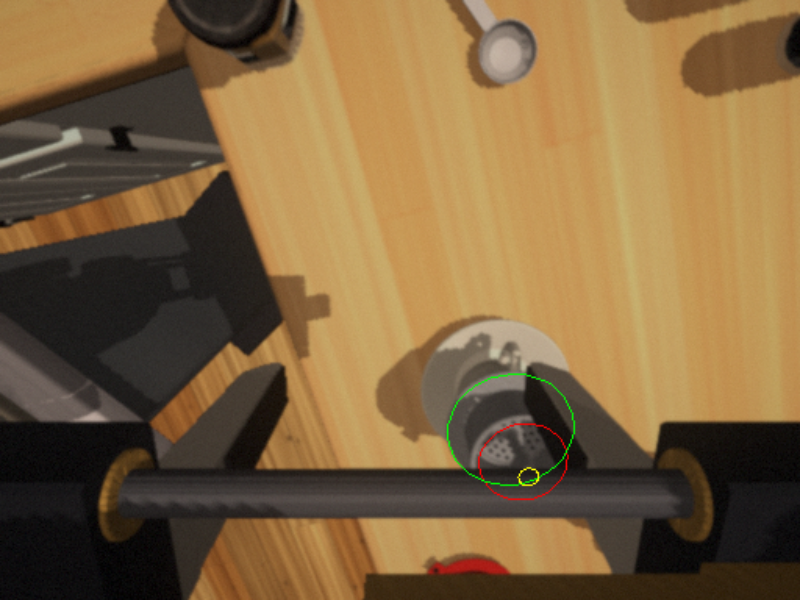

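The cup, filter and press stand centred as expected, with the chamber at (520,440) of 800. I go on to the lid and will measure it there by mask.

Request:
drive_tool(deltas="0.01 0.1 0 0 0 0 1;0.03 0.2 0 0 0 0 1;0.04 0.29 0 0 0 0 1;0.06 0.39 0 0 0 0 1;0.07 0.49 0 0 0 0 1;0.09 0.59 0 0 0 0 1;0.1 0.69 0 0 0 0 1;0.12 0.78 0 0 0 0 1;0.13 0.88 0 0 0 0 1;0.15 0.98 0 0 0 0 1")

```text
t: 34.82
ee_pos: [0.4472, -0.0783, 0.2096]
orientation: [0.0, 0.925, 0.38, -0.0]
force: [-0.1, 0.0, 0.1]
gripper_width: 0.0928
gripper_force: 0.0
```

Request:
drive_tool(deltas="0.01 0.1 0 0 0 0 1;0.03 0.2 0 0 0 0 1;0.04 0.29 0 0 0 0 1;0.06 0.39 0 0 0 0 1;0.07 0.49 0 0 0 0 1;0.09 0.59 0 0 0 0 1;0.1 0.69 0 0 0 0 1;0.12 0.78 0 0 0 0 1;0.13 0.88 0 0 0 0 1;0.14 0.98 0 0 0 0 1")

```text
t: 35.65
ee_pos: [0.4641, 0.0393, 0.2096]
orientation: [0.0, 0.925, 0.38, 0.0]
force: [-0.6, -0.4, 0.1]
gripper_width: 0.0931
gripper_force: 0.0
```

Request:
drive_tool(deltas="0.01 0.1 0 0 0 0 1;0.03 0.2 -0.04 0 0 0 1;0.04 0.3 -0.1 0 0 0 1;0.06 0.41 -0.18 0 0 0 1;0.08 0.52 -0.26 0 0 0 1;0.1 0.63 -0.34 0 0 0 1;0.12 0.74 -0.42 0 0 0 1;0.13 0.84 -0.48 0 0 0 1;0.14 0.92 -0.5 0 0 0 1;0.14 0.97 -0.5 0 0 0 1")

```text
t: 36.48
ee_pos: [0.4803, 0.1559, 0.1488]
orientation: [-0.0, 0.925, 0.38, -0.001]
force: [-0.0, -0.2, 0.6]
gripper_width: 0.0928
gripper_force: 0.0
```

```bash
python3 - <<'E'
from h import *
s=sensors.read_state();print({k:np.round(s[k],4) for k in('t','ee_pos','orientation','q')})
im=snapshot('wrist')[:,:,::-1].copy();cv2.imwrite('pics/w11.png',im)
c=cam('wrist',s);u=proj(c,[.481,.155,.008]).astype(int);print(u,proj(c,[.481,.155,.048]))
w=(u[0]-55,u[1]-55,u[0]+55,u[1]+60)
for sm in(60,80,100):
    ct=blob(im,w,sm,40,11);print(sm,ct.min(0),ct.max(0),circfit(c,ct,.008))
E
```

```text
{'t': np.float64(36.4833), 'ee_pos': array([0.4803, 0.1559, 0.1488]), 'orientation': array([-2.000e-04,  9.249e-01,  3.803e-01, -7.000e-04]), 'q': array([ 2.1210e-01, -7.3400e-02,  1.8454e+00,  1.0000e-04,  1.3711e+00,
        1.0027e+00])}
[261 189] [261.85805787 201.02699007]
60 [226 152] [296 220] (array([482.1, 157. ,  36.4]), array([482.1, 156.9,  35.8]))
80 [226 152] [296 220] (array([482.1, 156.8,  36.8]), array([482.1, 157. ,  36.2]))
100 [226 152] [296 221] (array([482.1, 156.8,  37.2]), array([482. , 156.8,  36.5]))
```

Request:
drive_tool(deltas="0.01 0.02 -0.04 0 0 0 1;0.01 0.02 -0.1 0 0 0 1;0.01 0.02 -0.17 0 0 0 1;0.01 0.02 -0.25 0 0 0 1;0.01 0.02 -0.33 0 0 0 1;0.01 0.02 -0.41 0 0 0 1;0.01 0.02 -0.48 0 0 0 1;0.01 0.02 -0.53 0 0 0 1;0.01 0.02 -0.55 0 0 0 1;0.01 0.02 -0.55 0 0 0 1")

```text
t: 37.37
ee_pos: [0.4814, 0.157, 0.0827]
orientation: [-0.0, 0.925, 0.38, -0.001]
force: [-0.2, -0.1, 0.2]
gripper_width: 0.0934
gripper_force: 0.0
```

```bash
python3 - <<'E'
from h import *
s=sensors.read_state();print({k:np.round(s[k],4) for k in('t','ee_pos','orientation')})
im=snapshot('wrist')[:,:,::-1].copy();cv2.imwrite('pics/w12.png',im)
c=cam('wrist',s);u=proj(c,[.482,.157,.008]).astype(int);print(u)
w=(u[0]-70,u[1]-70,u[0]+70,u[1]+70)
for sm in(60,80):
    ct=blob(im,w,sm,40,11);print(sm,ct.min(0),ct.max(0),circfit(c,ct,.008))
E
```

```text
{'t': np.float64(37.3667), 'ee_pos': array([0.4814, 0.157 , 0.0827]), 'orientation': array([-1.000e-04,  9.250e-01,  3.799e-01, -7.000e-04])}
[261 210]
60 [218 166] [306 251] (array([482.4, 156.2,  36.9]), array([482.2, 156.3,  36.1]))
80 [218 166] [306 251] (array([482.1, 156.4,  37.1]), array([482.2, 156.3,  36.5]))
```

Request:
drive_tool(deltas="0 -0.01 -0.03 0 0 0 0.8;0 -0.01 -0.08 0 0 0 0.7;0 -0.01 -0.13 0 0 0 0.6;0 -0.01 -0.19 0 0 0 0.5;0 -0.01 -0.24 0 0 0 0.5;0 -0.01 -0.28 0 0 0 0.5;0 -0.01 -0.3 0 0 0 0.5;0 -0.01 -0.31 0 0 0 0.5;0 -0.01 -0.31 0 0 0 0.5;0 -0.01 -0.31 0 0 0 0.5")

```text
t: 38.25
ee_pos: [0.4821, 0.156, 0.0466]
orientation: [0.0, 0.925, 0.38, 0.0]
force: [1.5, 0.8, 0.3]
gripper_width: 0.0465
gripper_force: 0.0
```

Request:
drive_tool(deltas="0 0 0 0 0 0 0.4;0 0 0 0 0 0 0.35;0 0 0 0 0 0 0.3;0 0 0 0 0 0 0.25;0 0 0 0 0 0 0.2;0 0 0 0 0 0 0.15;0 0 0 0 0 0 0.1;0 0 0 0 0 0 0.05;0 0 0 0 0 0 0;0 0 0 0 0 0 0", force=15)

```text
t: 39.08
ee_pos: [0.482, 0.1559, 0.0465]
orientation: [0.0, 0.925, 0.38, 0.0]
force: [0.4, 0.8, 0.9]
gripper_width: 0.0147
gripper_force: 15.0
```

Request:
drive_tool(deltas="0 0 0.03 0 0 0 0;0 0 0.09 0 0 0 0;0 0 0.18 0 0 0 0;0 0 0.3 0 0 0 0;0 0 0.43 0 0 0 0;0 0 0.56 0 0 0 0;0 0 0.68 0 0 0 0;0 0 0.8 0 0 0 0;0 0 0.9 0 0 0 0;0 0 1 0 0 0 0", force=20)

```text
t: 39.92
ee_pos: [0.4822, 0.156, 0.1682]
orientation: [0.0, 0.925, 0.38, 0.001]
force: [0.4, 0.5, -0.9]
gripper_width: 0.0142
gripper_force: 20.0
```

Request:
drive_tool(deltas="0 -0.03 0.08 0 0 0 0;-0.01 -0.1 0.16 0 0 0 0;-0.03 -0.19 0.23 0 0 0 0;-0.04 -0.29 0.29 0 0 0 0;-0.06 -0.4 0.32 0 0 0 0;-0.08 -0.51 0.33 0 0 0 0;-0.1 -0.63 0.33 0 0 0 0;-0.11 -0.74 0.33 0 0 0 0;-0.13 -0.86 0.33 0 0 0 0;-0.145 -0.98 0.33 0 0 0 0")

```text
t: 40.75
ee_pos: [0.4638, 0.0365, 0.2059]
orientation: [-0.0, 0.925, 0.38, -0.0]
force: [-0.3, 0.5, -0.8]
gripper_width: 0.0147
gripper_force: 20.0
```

Request:
drive_tool(deltas="-0.01 -0.1 0 0 0 0 0;-0.03 -0.2 0 0 0 0 0;-0.04 -0.29 0 0 0 0 0;-0.06 -0.39 0 0 0 0 0;-0.07 -0.49 0 0 0 0 0;-0.09 -0.59 0 0 0 0 0;-0.1 -0.69 0 0 0 0 0;-0.12 -0.78 0 0 0 0 0;-0.13 -0.88 0 0 0 0 0;-0.145 -0.98 0 0 0 0 0")

```text
t: 41.58
ee_pos: [0.4466, -0.0805, 0.206]
orientation: [-0.0, 0.925, 0.38, -0.0]
force: [0.6, -0.4, -1.3]
gripper_width: 0.0142
gripper_force: 20.0
```

Request:
drive_tool(deltas="-0.01 -0.1 0 0 0 0 0;-0.03 -0.2 0 0 0 0 0;-0.04 -0.29 0 0 0 0 0;-0.06 -0.39 0 0 0 0 0;-0.07 -0.49 0 0 0 0 0;-0.09 -0.59 0 0 0 0 0;-0.1 -0.69 0 0 0 0 0;-0.12 -0.78 0 0 0 0 0;-0.13 -0.88 0 0 0 0 0;-0.145 -0.98 0 0 0 0 0")

```text
t: 42.42
ee_pos: [0.4295, -0.198, 0.206]
orientation: [0.0, 0.925, 0.38, -0.0]
force: [0.6, 0.3, -1.3]
gripper_width: 0.0142
gripper_force: 20.0
```

Request:
drive_tool(deltas="-0.02 -0.12 0 0 0 0 0;-0.03 -0.24 0 0 0 0 0;-0.05 -0.36 0 0 0 0 0;-0.07 -0.48 0 0 0 0 0;-0.09 -0.6 0 0 0 0 0;-0.1 -0.71 0 0 0 0 0;-0.12 -0.81 0 0 0 0 0;-0.13 -0.89 0 0 0 0 0;-0.14 -0.95 0 0 0 0 0;-0.145 -0.98 0 0 0 0 0")

```text
t: 43.25
ee_pos: [0.4121, -0.3154, 0.2059]
orientation: [-0.0, 0.925, 0.38, -0.0]
force: [0.6, 0.5, -0.4]
gripper_width: 0.0144
gripper_force: 20.0
```

Request:
drive_tool(deltas="0 0 0 0 0 0 0;0 0 0 0 0 0 0;0 0 -0.01 0 0 0 0;0 0 -0.03 0 0 0 0;0 0 -0.05 0 0 0 0;0 0 -0.07 0 0 0 0;0 0 -0.09 0 0 0 0;0 0 -0.1 0 0 0 0;0 0 -0.1 0 0 0 0;0 0 -0.1 0 0 0 0")

```text
t: 44.08
ee_pos: [0.4123, -0.3144, 0.1939]
orientation: [-0.0, 0.925, 0.38, -0.0]
force: [0.1, -0.6, -0.1]
gripper_width: 0.0143
gripper_force: 20.0
```

```bash
python3 - <<'E'
from h import *
s=sensors.read_state();print({k:np.round(s[k],4) for k in('t','ee_pos','orientation','force','gripper_width')})
im=snapshot('wrist')[:,:,::-1].copy();cv2.imwrite('pics/w13.png',im)
c=cam('wrist',s);fz=s['ee_pos'][2]-.0465;x,y=s['ee_pos'][:2]
for cen,r,z,col in [((.4124,-.3145),.0315,.114,(0,0,255)),((.4124,-.3145),.044,.078,(0,255,0)),((x,y),.037,fz+.002,(0,255,255)),((.413,-.315),.062,.018,(255,0,0))]:
    cv2.polylines(im,[circ(c,cen,r,z).astype(int)],True,col)
cv2.imwrite('pics/w13b.png',cv2.resize(im[120:340,120:400],(760,597),interpolation=cv2.INTER_CUBIC))
E
```

```text
{'t': np.float64(44.0833), 'ee_pos': array([ 0.4123, -0.3144,  0.1939]), 'orientation': array([-1.00e-04,  9.25e-01,  3.80e-01, -0.00e+00]), 'force': array([ 0.1263, -0.629 , -0.1331]), 'gripper_width': np.float64(0.0143)}
```

View pics/w13b.png

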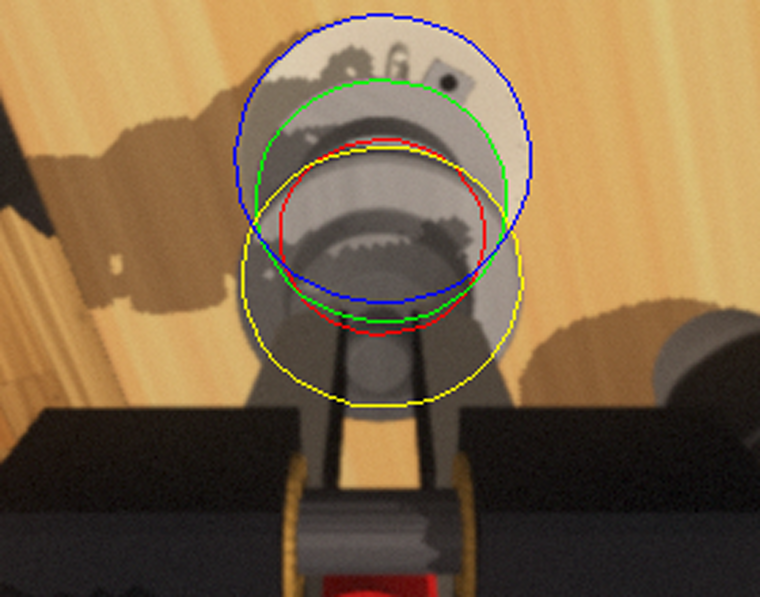

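The brim fits the green overlay. The lid spans (238–522, 150–415), centred to within about 1 mm of the prediction, so I'll lower it gently.

Request:
drive_tool(deltas="0 0 -0.02 0 0 0 0;0 0 -0.05 0 0 0 0;0 0 -0.08 0 0 0 0;0 0 -0.11 0 0 0 0;0 0 -0.14 0 0 0 0;0 0 -0.17 0 0 0 0;0 0 -0.19 0 0 0 0;0 0 -0.21 0 0 0 0;0 0 -0.22 0 0 0 0;0 0 -0.22 0 0 0 0")

```text
t: 44.97
ee_pos: [0.4122, -0.3143, 0.1672]
orientation: [-0.0, 0.925, 0.38, -0.0]
force: [0.6, 0.4, -0.2]
gripper_width: 0.0143
gripper_force: 20.0
```

Request:
drive_tool(deltas="0 0 -0.01 0 0 0 0;0 0 -0.02 0 0 0 0;0 0 -0.035 0 0 0 0;0 0 -0.05 0 0 0 0;0 0 -0.06 0 0 0 0;0 0 -0.07 0 0 0 0;0 0 -0.08 0 0 0 0;0 0 -0.085 0 0 0 0;0 0 -0.085 0 0 0 0;0 0 -0.085 0 0 0 0")

```text
t: 45.8
ee_pos: [0.4124, -0.3145, 0.1574]
orientation: [-0.0, 0.925, 0.38, 0.0]
force: [0.6, -0.4, -1.2]
gripper_width: 0.0144
gripper_force: 20.0
```

No resistance with the skirt 3 mm over the chamber rim, so I'll continue to seat it.

Request:
drive_tool(deltas="0 0 -0.005 0 0 0 0;0 0 -0.01 0 0 0 0;0 0 -0.015 0 0 0 0;0 0 -0.02 0 0 0 0;0 0 -0.025 0 0 0 0;0 0 -0.03 0 0 0 0;0 0 -0.035 0 0 0 0;0 0 -0.038 0 0 0 0;0 0 -0.04 0 0 0 0;0 0 -0.04 0 0 0 0")

```text
t: 46.63
ee_pos: [0.4123, -0.3144, 0.1525]
orientation: [-0.0, 0.925, 0.38, -0.0]
force: [-0.3, -0.1, -0.6]
gripper_width: 0.0141
gripper_force: 20.0
```

Request:
drive_tool(deltas="0 0 -0.002 0 0 0 0;0 0 -0.005 0 0 0 0;0 0 -0.005 0 0 0 0.1;0 0 -0.005 0 0 0 0.15;0 0 -0.005 0 0 0 0.2;0 0 -0.005 0 0 0 0.25;0 0 -0.005 0 0 0 0.3;0 0 -0.005 0 0 0 0.35;0 0 -0.005 0 0 0 0.4;0 0 -0.005 0 0 0 0.4")

```text
t: 47.47
ee_pos: [0.4123, -0.3144, 0.1519]
orientation: [-0.0, 0.925, 0.38, -0.0]
force: [1.3, 0.6, -0.1]
gripper_width: 0.0364
gripper_force: 0.0
```

Request:
drive_tool(deltas="0 0 0.02 0 0 0 0.4;0 0 0.06 0 0 0 0.4;0 0 0.13 0 0 0 0.4;0 0 0.22 0 0 0 0.4;0 0 0.33 0 0 0 0.4;0 0 0.46 0 0 0 0.4;0 0 0.6 0 0 0 0.4;0 0 0.72 0 0 0 0.4;0 0 0.8 0 0 0 0.4;0 0 0.8 0 0 0 0.4")

```text
t: 48.3
ee_pos: [0.4135, -0.3155, 0.2519]
orientation: [0.003, 0.925, 0.38, 0.001]
force: [0.8, 0.1, 0.3]
gripper_width: 0.037
gripper_force: 0.0
```

Request:
drive_tool(deltas="0.02 0.06 0 0 0 0 0.4;0.06 0.14 0 0 0 0 0.4;0.12 0.24 0 0 0 0 0.4;0.18 0.36 0 0 0 0 0.4;0.24 0.48 0 0 0 0 0.4;0.3 0.6 0 0 0 0 0.4;0.36 0.7 0 0 0 0 0.4;0.4 0.78 0 0 0 0 0.4;0.4 0.8 0 0 0 0 0.4;0.4 0.8 0 0 0 0 0.4")

```text
t: 49.13
ee_pos: [0.4603, -0.2174, 0.2473]
orientation: [-0.0, 0.925, 0.381, -0.0]
force: [-0.8, -0.9, -0.1]
gripper_width: 0.0372
gripper_force: 0.0
```

```bash
python3 - <<'E'
from h import *
s=sensors.read_state();print({k:np.round(s[k],4) for k in('t','ee_pos','force','gripper_width')})
c=cam('wrist',s)
im=snapshot('wrist')[:,:,::-1].copy();t=snapshot('side')[:,:,::-1].copy()
cs=cam('side')
C=(.4124,-.3145)
for i,cc in((im,c),(t,cs)):
  for r,z,col in [(.037,.106,(0,255,255)),(.0075,.154,(0,0,255)),(.044,.078,(0,255,0))]:
    cv2.polylines(i,[circ(cc,C,r,z).astype(int)],True,col)
u=proj(cs,[*C,.08]).astype(int);v=proj(c,[*C,.1]).astype(int);print(u,v)
a=cv2.resize(t[u[1]-50:u[1]+50,u[0]-35:u[0]+35],(420,600),interpolation=cv2.INTER_CUBIC)
v=np.clip(v,[95,0],[417,300]);b=cv2.resize(im[max(v[1]-150,0):max(v[1]-150,0)+300,v[0]-95:v[0]+95],(380,600))
cv2.imwrite('pics/final.png',np.hstack([a,b]))
E
```

```text
{'t': np.float64(49.1333), 'ee_pos': array([ 0.4603, -0.2174,  0.2473]), 'force': array([-0.8077, -0.8704, -0.065 ]), 'gripper_width': np.float64(0.0372)}
[291 166] [291 273]
```

View pics/final.png

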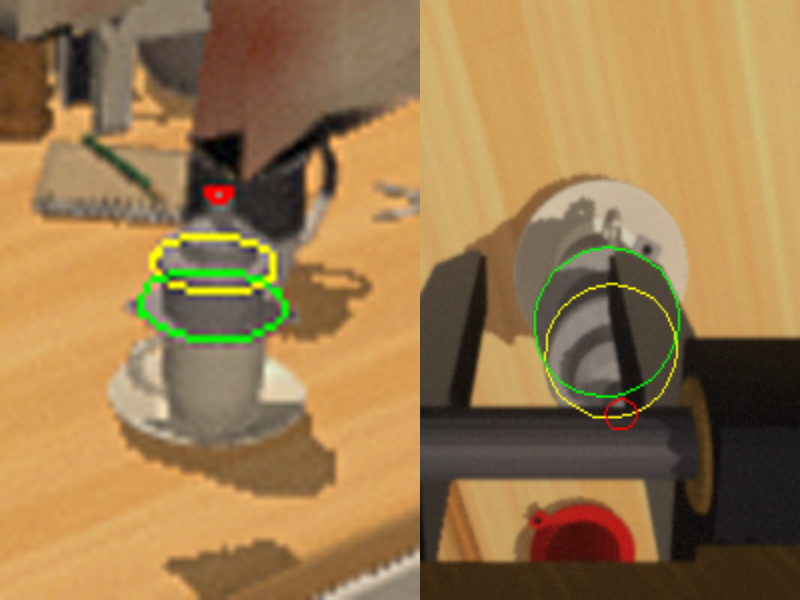

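The side view (left) shows the cup on its saucer, the filter's brim at the green ring (213,307), the lid's skirt at the yellow ring (213,263) and its knob at (218,195). All are at seated height, and the gripper is clear.

```bash
python3 -c "
from station import arm
print(arm.sign_off())"
```

```text
the job is handed in; nothing more can be done
None
```

The cup, filter, press and lid are stacked on the saucer in that order, each let go before the next, and I handed the job in at about 49 s; the last camera check showed the stack upright at seated height, but sign-off returned no verdict.

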